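Cover the sample box, then unlatch the ball coupler and hold it up

TASK

First cover the open sample box so that nothing can drop into it: set its loose cover squarely on it, seated all the way down, and let go. Then pinch the sprung latch tab on top of the ball coupler against the fixed post beside it to draw the latch sideways, lift the coupler straight up off its ball to about 10 cm above its seat, and finish while still holding it level there, right above the ball, with the latch still drawn. Leave the other things on the bench where they are.

Things in the scene. Friction and masses are not known exactly. Their poses are not given: they have to be found in the camera images.
- sample_box: fixed open-topped grey box, 100 (x) x 76 (y) x 40 mm high, walls 4 mm (inside 92 x 68 mm), two sample tubes lying in it; origin at the centre of its underside on the bench, z up, x along its long side
- cover: loose metal cover of the box, 0.2 kg: plate 104 (x) x 80 (y) x 5 mm, under it a plug 88 x 64 x 6 mm on which it lies, on top a grip bar. Origin: centre of the plug's underside; plate z 6 to 11 mm, bar z 11 to 41 mm. Seated, the plug is inside the walls (2 mm play each side), the plate on the rim, the origin 34 mm above the box's origin. Fits either way round
- cover_grip (a point): centre of the cover's grip bar, 26 mm above the cover's origin; the bar is 44 mm long (cover's x), 14 mm thick (cover's y), 30 mm high
- mount: fixed ball mount: dark base plate 125 x 80 x 12 mm (x from -45 to 80 mm), round seat of 68 mm diameter with its flat top at z = 24 mm, and on it a steel ball of 30 mm diameter whose underside is cut flat, on a 14 mm neck; a low rest block stands at x = 66 mm. Origin on the bench below the ball, z up
- ball_top (a point): top of the ball, 61 mm above the bench, on the ball's vertical axis; covered by the coupler at the start
- coupler: loose metal ball coupler, 0.35 kg: housing 44 x 44 x 45 mm over the ball, tongue stub 54 mm out along +x onto the rest block. Origin: centre of the housing's underside, 24 mm above the bench when seated, z up. Its latch hooks under the ball: it cannot be lifted until the latch is drawn, and is clear of the ball once 40 mm up. See coupler_grip for the two plates on top
- coupler_grip (a point): 67 mm above the coupler's origin, half-way up two upright plates 20 mm wide (x), tops 20 mm higher: fixed post at +y (outer face y = +18 mm), latch tab at -y (outer face y = -26 mm closed). Pinch both from outside along y: span 44 mm closed, 33 mm drawn (middle then y = +1.5 mm). Rails between them top out 17.5 mm below this point: keep fingertips above those
- latch_tab (a point): centre of the latch tab's outer face, at the same height as coupler_grip; it moves with the latch, towards the post (+y of the coupler)
- latch (a joint): travel of the latch towards the fixed post, m: 0 closed (its spring holds it there), 0.011 fully drawn at its stop; the coupler comes off from about 0.009. The spring pushes back with 3 N closed and 6 N fully drawn
- ethanol_bottle: bystander: taller white bottle with a screw cap, 52 mm wide, 124 mm high; origin under its centre
- vortex_mixer: bystander: round vortex mixer, 100 mm wide, 67 mm high; origin under its centre
- timer: bystander: bench timer, 68 x 64 x 19 mm; origin under its centre
- buffer_bottle: bystander: shorter white bottle with a screw cap, 48 mm wide, 104 mm high; origin under its centre

How it is judged:
On the way, in this order (a step that is already met when the one before it is completed fails the run):
1. the cover is seated squarely on the sample box and let go, the coupler still on its ball (x of cover in the frame of sample_box between -0.004 and 0.004 m and y of cover in the frame of sample_box between -0.004 and 0.004 m and z of cover in the frame of sample_box between 0.031 and 0.0365 m and angle between the x axis of cover and the x axis of sample_box, either way round below 0.08 rad and angle between cover's own z axis and vertical below 0.05 rad and contact force between the fingers and cover below 0.1 N and z of coupler in the frame of mount below 0.032 m), for 0.2 s.
2. the latch is drawn while the coupler is still down on its seat (value of joint latch above 0.008 m and z of coupler in the frame of mount below 0.032 m), for 0.05 s.
At the end, for the whole second after the job is handed in: Cover seated on the box rim (within 4 mm, 0.08 rad) and not touched; fingers hold the coupler, latch drawn over 7 mm, its underside 60 to 180 mm above its seat, within 50 mm sideways of the ball, tilted under 0.25 rad, at rest, not touching the mount; bystanders not moved over 30 mm (x of cover in the frame of sample_box between -0.004 and 0.004 m and y of cover in the frame of sample_box between -0.004 and 0.004 m and z of cover in the frame of sample_box between 0.031 and 0.0365 m and angle between the x axis of cover and the x axis of sample_box, either way round below 0.08 rad and angle between cover's own z axis and vertical below 0.05 rad and contact force between the fingers and cover below 0.1 N and z of coupler in the frame of mount between 0.084 and 0.204 m and horizontal distance between coupler and ball_top below 0.05 m and angle between coupler's own z axis and vertical below 0.25 rad and value of joint latch above 0.007 m and contact force between the fingers and coupler above 2 N and contact force between coupler and mount below 0.1 N and linear speed of coupler below 0.03 m/s); the arm keeps its last pose, push and grip.
It fails at once if another thing on the bench is moved more than 30 mm (distance of any of ethanol_bottle, vortex_mixer, timer, buffer_bottle from where it was at the start of the episode above 0.03 m).
It also fails if it takes over 48 s, if anything falls off the work surface, if the arm or the gripper's body presses on something with over 40 N, if the wrist force passes 120 N, or if a joint passes its speed limit or range.

ROBOT

A 7-joint arm with a two-finger parallel gripper is mounted at the origin on the work surface; the furniture and walls round the work are solid. World frame = base frame: x ahead of the robot, y to its left, z up, the work surface at z = 0. Lengths are in m, angles in rad, forces in N, time in s.
With the tool pointing down it reaches from about 0.35 to 0.9 m from the base axis. Payload 8.1 kg.
Tool frame: the origin (TCP) lies at the very end of the fingers, on their centre line; the grasp point (between the pads) lies arm.grip_point_offset behind it (arm.grip_point_offset is the distance from the TCP to the grasp point, in m); z points along the fingers, y is the line along which they close (so a half turn about z gives the same grasp; the last joint's range is limited). The gripper opens to 85 mm and grips with 20 to 120 N. Pads are 22 mm wide; open, the fingers measure 114 mm over their backs; the gripper's body (76 mm by 85 mm) begins 54 mm behind the grasp point. The pads swing forward as they close: fully open they stand 13 mm farther back than shut.
Start: joints at [-1.238, 0.434, 0.025, 1.573, -0.012, 1.134, -0.075], TCP at [0.264, 0.567, 0.231] pointing down, gripper open.
Joint ranges: [-2.62, 2.62], [-0.44, 2.09], [-1.27, 1.32], [0.08, 2.57], [-1.32, 4.46], [0.12, 2], [-2.74, 2.74]. Speed limits (rad/s): [2.22, 2.22, 3.01, 3.01, 3.14, 3.14, 3.14].

INTERFACE

Orientations are given as a 3x3 rotation matrix whose columns are the frame's x, y, z axes.
In Python, from station import arm gives the robot as it stands.
- The arm moves only by the tool apply_moves, never from a script. Its argument "motion" is a list of rows, each a list of 2 entries, a list of its own where there are three numbers: the shift along the tool's x, y, z scaled (see below), then the turn about the tool's z scaled (see below). In form: [[[dx, dy, dz], roll], ...]. A call has exactly 8 rows; each row is the pose to reach, as a shift and turn from the pose commanded when the call began, along the tool's axes at that moment, turning the shorter way round; what a row does not reach only later rows make up. The controller multiplies each number of a shift by 8 cm and each number of a turn by 360 degrees. A row lasts 1/12 s, in which the tool goes at most 41.7 mm and 7.16 degrees, less where a joint would pass 70% of its speed; a pose out of reach is approached as far as the arm can. A call with a number of a shift or a turn outside -1 to 1 is refused whole. A call with a gripper value outside its range is refused whole. "jaw" is the gripper command: -1 is fully open, 1 is shut, values between are in proportion, set as the call begins (left out, the last holds). The fingers move at their own pace and stop on an object; the grip force is fixed at half the most. Time passes only in rows, so rows that repeat a pose let the fingers close, or fill a call up. It gives the time, the measured TCP pose, the force, the opening and the grip force at its end, in the units of the state.
- arm.observe(): the state, without advancing time (a new reading comes with each control period).
- arm.snapshot(name): name is "side" or "top" or "wrist"; returns a dict with "image" (400x640x3 uint8, red, green, blue), "camera_matrix" (3x3 intrinsics, pixels), "world_from_camera" (4x4, takes a point from camera to world coordinates). Camera axes: x right, y up, looking along -z (the intrinsics and any distortion apply to the point x, -y, -z); pixel columns grow to the right and rows downward; lengths in m; the calibration is good to about 2 mm. The wrist camera is an equidistant fisheye: a pixel r from the principal point sees the ray r / f radians off the axis. A picture is of the moment at which its call begins. There is no depth.
- arm.finish_job(): hands the job in; it is judged then, once.
Trained networks look in the newest picture that a camera, given by its name, has taken for a name from the list of things; names that differ only in an ending like _2 or _b are one class to them, and where a whole thing is asked for, a point or a joint stands for the part that bears it (a point fixed in the world has none). Each returns a list of dicts, best first, with "confidence" (0 to 1); they miss things now and then, are a little off and sometimes report something else, mostly with a low value. They report only what shows in the picture. A call takes as long as a camera call.
- arm.cut_out(target, camera): "mask" (400x640 bool, what is visible of it) and "centre" ([column, row] in pixels, amid what is visible of it).
- arm.pinpoint(target, camera): "centre" ([column, row] in pixels: a listed point, or the origin of a listed thing).
The state is a dict: "time": time; "qpos": joint angles; "qd": joint speeds; "tau": joint torques, N m; "tool_pos": TCP position; "orientation": TCP orientation; "force": force on the tool from outside, world axes, zero at the start; "wrist_torque": the same for the moment, N m; "width": finger opening in m; "finger_force": force on a finger pad.
Only numpy, scipy, OpenCV 4.12 (cv2) and the standard library are available. Lean on these libraries where they do the work, as an engineer would, in place of code of your own. Each camera call takes 0.05 s, during which the arm holds its last target. There are 200 camera calls.

## Working session

There is one attempt and no reset: what is moved stays moved. The work goes in short steps, Python scripts to look and compute and a tool call to move; the robot and the scene stay as the last step left them, time stands still between calls to the robot, and variables do not carry over. Pictures are saved under pics/ and viewed, at most 10 in all, crops included, and the job is handed in when it is done.

Besides the shell and the picture viewer there is one more tool, called as name(argument=value, ...), one argument or row to a line, values as JSON. apply_moves: Moves the arm, as the interface text tells. Its arguments: {"type":"object","properties":{"motion":{"type":"array","items":{"type":"array"}},"jaw":{"type":"number"}},"required":["motion"]}

```bash
mkdir -p pics; ls
cat > h.py <<'E'
import numpy as np, cv2
from station import arm
def ray(s,px,fish=False):
    K=np.array(s["camera_matrix"]);T=np.array(s["world_from_camera"])
    x=(px[0]-K[0,2])/K[0,0];y=(px[1]-K[1,2])/K[1,1]
    if fish:
        r=np.hypot(x,y);k=np.sin(r)/r if r>1e-9 else 1;d=np.array([x*k,-y*k,-np.cos(r)])
    else: d=np.array([x,-y,-1.])
    d=T[:3,:3]@d
    return T[:3,3],d/np.linalg.norm(d)
def atz(s,px,z,fish=False):
    o,d=ray(s,px,fish);return o+d*(z-o[2])/d[2]
def tri(rs):
    A=np.zeros((3,3));b=np.zeros(3)
    for o,d in rs:
        P=np.eye(3)-np.outer(d,d);A+=P;b+=P@o
    p=np.linalg.solve(A,b)
    return p,[float(np.linalg.norm((np.eye(3)-np.outer(d,d))@(p-o))) for o,d in rs]
E
python3 - <<'E'
from h import *
np.set_printoptions(precision=4,suppress=True)
S={}
for c in("side","top","wrist"):
    S[c]=arm.snapshot(c);cv2.imwrite(f"pics/{c}0.png",S[c]["image"][:,:,::-1])
    print(c,np.array(S[c]["world_from_camera"])[:3,3],S[c]["camera_matrix"][0])
for n in("sample_box","cover","cover_grip","mount","coupler","coupler_grip","latch_tab","ethanol_bottle","vortex_mixer","timer","buffer_bottle"):
    R=[]
    for c in("side","top","wrist"):
        p=arm.pinpoint(n,c)
        for q in p[:2]: print(n,c,np.round(q["centre"],1),round(q["confidence"],2))
        if p and c!="wrist": R.append(ray(S[c],p[0]["centre"]))
    if len(R)==2: print("   tri",*tri(R))
o=arm.observe();print(o["time"],o["tool_pos"],o["orientation"],o["width"],arm.grip_point_offset)
E
```

```text
pics
side [0.1947 0.9925 0.4779] [406.4707   0.     312.7959]
top [ 0.4092 -0.0188  1.1325] [416.9474   0.     306.6309]
wrist [0.1981 0.5965 0.3746] [309.7069   0.     318.9454]
sample_box side [332.2 198.5] 0.7
sample_box top [355.4 205.8] 0.86
sample_box top [232.2 212.9] 0.36
   tri [ 0.533  -0.1653 -0.0011] [0.00445453549927561, 0.004454535499275417]
cover side [301.1 245.4] 0.95
cover side [342.9 223.8] 0.57
cover top [232.2 211.3] 0.8
cover wrist [182.2 378. ] 0.95
   tri [0.5148 0.169  0.0024] [0.0014214587911889735, 0.001421458791188993]
cover_grip side [302.8 234.5] 0.92
cover_grip top [229.4 214.9] 0.8
cover_grip wrist [ 46.9 377.1] 0.71
cover_grip wrist [179.5 389.2] 0.55
   tri [0.5057 0.172  0.0346] [0.0021423774233363664, 0.0021423774233362463]
mount side [342.5 224. ] 0.57
mount top [291.9 234.1] 0.82
mount wrist [ 48.9 375.3] 0.27
   tri [ 0.4535  0.0079 -0.0001] [0.0005772030180336687, 0.0005772030180336991]
coupler side [341.4 216.8] 0.49
coupler top [291.1 230.4] 0.7
coupler wrist [183.6 377. ] 0.33
   tri [0.46   0.0089 0.0211] [0.002021758618924358, 0.0020217586189244445]
coupler_grip top [293.2 232.9] 0.87
coupler_grip top [233.6 214.9] 0.73
latch_tab top [299.  235.8] 0.66
latch_tab wrist [182.1 374.2] 0.25
ethanol_bottle side [265.7 273.4] 0.57
ethanol_bottle top [185.2 201.3] 0.69
   tri [ 0.5454  0.2999 -0.0073] [0.0003084374579462321, 0.0003084374579462682]
vortex_mixer side [305.8 178.3] 0.63
timer top [430.6 240.8] 0.65
timer top [184.8 200.6] 0.4
timer wrist [ 49.7 375.5] 0.63
buffer_bottle side [337.4 179.4] 0.83
buffer_bottle side [263.5 271.9] 0.71
buffer_bottle top [413.  193.3] 0.86
   tri [ 0.5639 -0.3224  0.0092] [0.003500635715684384, 0.0035006357156844373]
1.8 [0.2639 0.5666 0.2313] [[-0.9065  0.4222 -0.    ]
 [ 0.4222  0.9065 -0.    ]
 [ 0.     -0.     -1.    ]] 0.08542914482338411 0.0187
```

```bash
cd pics
python3 - <<'E'
import cv2
a=cv2.imread("side0.png")[130:330,190:440]; b=cv2.imread("top0.png")[140:300,150:470]
cv2.imwrite("a.png",cv2.resize(a,None,fx=3,fy=3,interpolation=2)[:600]);cv2.imwrite("b.png",cv2.resize(b,None,fx=2.5,fy=2.5,interpolation=2))
E
```

```text
(no output)
```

View pics/a.png

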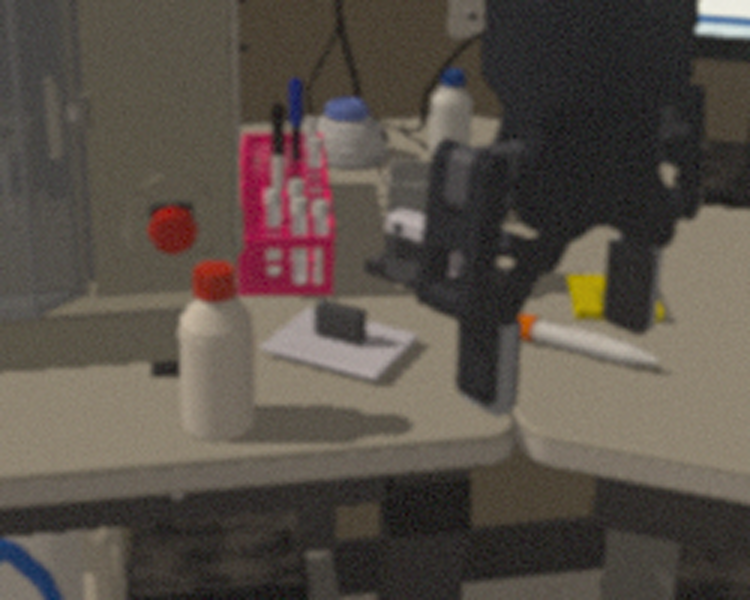

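View pics/b.png

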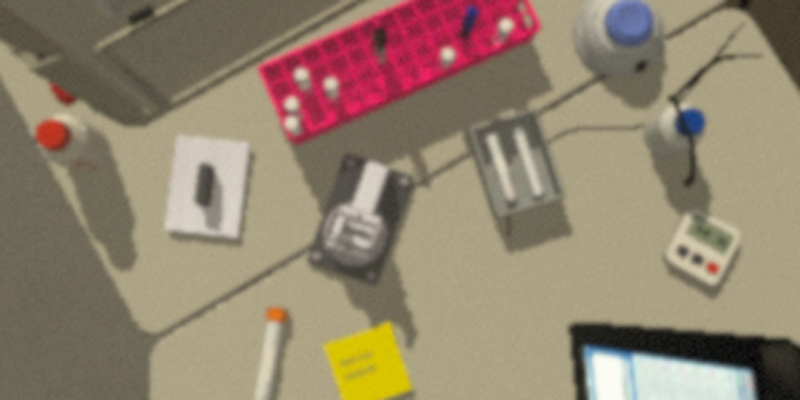

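The side view shows the cover (full-frame about 301,244) with the bottle to its left, and the gripper hides the coupler. The top view shows the cover at about (233,214), the mount and coupler at about (294,229), and the box at about (356,205). These agree with the pinpoints. Next I'll get the yaws from the masks.

```bash
cat >> h.py <<'E'
def rect(s,mask,z,fish=False):
    m=cv2.morphologyEx(mask.astype(np.uint8),cv2.MORPH_OPEN,np.ones((3,3)))
    c=max(cv2.findContours(m,cv2.RETR_EXTERNAL,cv2.CHAIN_APPROX_NONE)[0],key=cv2.contourArea)
    P=np.array([atz(s,p[0],z,fish)[:2] for p in c],np.float32)
    (cx,cy),(w,h),a=cv2.minAreaRect(P*1000)
    if w<h: w,h,a=h,w,a+90
    return cx/1000,cy/1000,w,h,(a+90)%180-90
E
python3 - <<'E'
from h import *
s=arm.snapshot("top")
for n,z in(("cover",.011),("cover_grip",.041),("sample_box",.04),("mount",.012),("coupler",.069)):
    for r in arm.cut_out(n,"top")[:1]:
        print(n,round(r["confidence"],2),r["mask"].sum(),np.round(r["centre"],1),np.round(rect(s,r["mask"],z),3))
for n,z in(("sample_box",0),("cover",0),("cover_grip",.026),("mount",0),("coupler",.024),("coupler_grip",.091),("latch_tab",.091),("vortex_mixer",0),("timer",0)):
    for r in arm.pinpoint(n,"top")[:1]: print(n,round(r["confidence"],2),np.round(atz(s,r["centre"],z),4))
E
```

```text
cover 0.66 1177 [231.3 214.9] [  0.507   0.168 103.863  84.217  -7.244]
cover_grip 0.86 1125 [231.9 214.4] [  0.505   0.162 101.05   77.887  -6.86 ]
sample_box 0.65 1164 [355.5 206.4] [  0.527  -0.162 102.064  81.053  16.5  ]
mount 0.64 731 [301.3 226.1] [  0.47    0.    123.878  77.896 -21.19 ]
coupler 0.95 596 [294.1 223.9] [ 4.7900e-01  2.0000e-03  9.8331e+01  5.6410e+01 -1.8966e+01]
sample_box 0.81 [ 0.5288 -0.1597  0.    ]
cover 0.89 [0.5134 0.1698 0.    ]
cover_grip 0.92 [0.5086 0.1702 0.026 ]
mount 0.86 [0.4559 0.0064 0.    ]
coupler 0.57 [0.463  0.0132 0.024 ]
coupler_grip 0.63 [0.4517 0.0081 0.091 ]
latch_tab 0.62 [ 0.4445 -0.0172  0.091 ]
vortex_mixer 0.7 [ 0.6803 -0.2823  0.    ]
timer 0.94 [ 0.4449 -0.3587  0.    ]
```

apply_moves(
  motion=[
    [[-0.12,-0.08,0],0],
    [[-0.24,-0.16,0],0],
    [[-0.36,-0.24,0],0],
    [[-0.5,-0.33,0],0],
    [[-0.62,-0.41,0],0],
    [[-0.75,-0.5,0],0],
    [[-0.87,-0.58,0],0],
    [[-0.98,-0.65,0],0],
  ],
  jaw=-1,
)

```text
time: 3.22
tool_pos: [0.3139, 0.485, 0.2315]
orientation: [[-0.906, 0.423, 0.0], [0.423, 0.906, 0.0], [-0.0, 0.0, -1.0]]
force: [-0.3, -0.2, 0.3]
width: 0.0853
finger_force: 0.0
```

apply_moves(
  motion=[
    [[-0.12,-0.08,0],0],
    [[-0.24,-0.16,0],0],
    [[-0.36,-0.24,0],0],
    [[-0.5,-0.33,0],0],
    [[-0.62,-0.41,0],0],
    [[-0.75,-0.5,0],0],
    [[-0.87,-0.58,0],0],
    [[-0.98,-0.65,0],0],
  ],
)

```text
time: 3.88
tool_pos: [0.3628, 0.4048, 0.2313]
orientation: [[-0.906, 0.423, 0.0], [0.423, 0.906, -0.0], [-0.0, -0.0, -1.0]]
force: [0.7, 0.1, -0.4]
width: 0.0851
finger_force: 0.0
```

apply_moves(
  motion=[
    [[-0.12,-0.08,0],0],
    [[-0.24,-0.16,0],0],
    [[-0.36,-0.24,0],0],
    [[-0.5,-0.33,0],0],
    [[-0.62,-0.41,0],0],
    [[-0.75,-0.5,0],0],
    [[-0.87,-0.58,0],0],
    [[-0.98,-0.65,0],0],
  ],
)

```text
time: 4.55
tool_pos: [0.4119, 0.3247, 0.2314]
orientation: [[-0.906, 0.423, 0.0], [0.423, 0.906, -0.0], [-0.0, 0.0, -1.0]]
force: [1.3, 0.4, 0.3]
width: 0.0856
finger_force: 0.0
```

apply_moves(
  motion=[
    [[-0.12,-0.08,0],0],
    [[-0.24,-0.16,0],0],
    [[-0.36,-0.24,0],0],
    [[-0.5,-0.33,0],0],
    [[-0.62,-0.41,0],0],
    [[-0.75,-0.5,0],0],
    [[-0.87,-0.58,0],0],
    [[-0.98,-0.65,0],0],
  ],
)

```text
time: 5.22
tool_pos: [0.461, 0.2444, 0.2313]
orientation: [[-0.906, 0.423, 0.0], [0.423, 0.906, -0.0], [-0.0, -0.0, -1.0]]
force: [0.4, 0.0, 0.0]
width: 0.0853
finger_force: 0.0
```

apply_moves(
  motion=[
    [[-0.12,-0.08,0.05],-0.01],
    [[-0.24,-0.16,0.1],-0.02],
    [[-0.36,-0.24,0.2],-0.03],
    [[-0.5,-0.33,0.3],-0.04],
    [[-0.62,-0.41,0.4],-0.05],
    [[-0.75,-0.5,0.5],-0.05],
    [[-0.93,-0.6,0.5],-0.05],
    [[-0.93,-0.6,0.5],-0.05],
  ],
)

```text
time: 5.88
tool_pos: [0.5091, 0.1671, 0.1909]
orientation: [[-0.992, 0.125, 0.0], [0.125, 0.992, -0.002], [-0.0, -0.002, -1.0]]
force: [1.2, -0.3, -0.1]
width: 0.0853
finger_force: 0.0
```

```bash
cat > look.py <<'E'
from h import *
import sys
np.set_printoptions(precision=4,suppress=True)
def look(cam,cuts=(),pins=(),save=None):
    s=arm.snapshot(cam);f=cam=="wrist"
    if save: cv2.imwrite(f"pics/{save}.png",s["image"][:,:,::-1])
    for n,z in cuts:
        for r in arm.cut_out(n,cam)[:1]: print(cam,"cut",n,round(r["confidence"],2),np.round(r["centre"],1),np.array(rect(s,r["mask"],z,f)))
    for n,z in pins:
        for r in arm.pinpoint(n,cam)[:2]: print(cam,"pin",n,round(r["confidence"],2),np.round(r["centre"],1),atz(s,r["centre"],z,f))
    return s
E
python3 - <<'E'
from look import *
look("wrist",[("cover",.011)],[("cover",0),("cover_grip",.026)],"w1")
look("side",[("coupler",.069)],[("cover",0),("coupler",.024),("coupler_grip",.091),("latch_tab",.091),("sample_box",0),("mount",0)])
o=arm.observe();print(o["time"],o["tool_pos"],o["orientation"])
E
```

```text
wrist cut cover 0.6 [318.7 179.6] [  0.5093   0.1663 103.1858  80.1466  -6.5783]
wrist pin cover 0.74 [317.5 181.2] [0.5137 0.1638 0.    ]
wrist pin cover_grip 0.73 [178.2 147.4] [0.4506 0.0213 0.026 ]
wrist pin cover_grip 0.6 [321.4 182.1] [0.5092 0.1686 0.026 ]
side cut coupler 0.58 [342.7 204.4] [  0.4738   0.0114 253.0985  90.1505 -75.4704]
side pin cover 0.62 [299.9 246.5] [0.5156 0.171  0.    ]
side pin coupler 0.72 [342.4 217.3] [0.4529 0.017  0.024 ]
side pin coupler 0.3 [347.6 194.8] [ 0.4844 -0.1521  0.024 ]
side pin coupler_grip 0.58 [305.9 181.3] [ 0.5816 -0.0414  0.091 ]
side pin coupler_grip 0.57 [342.6 191.4] [ 0.4609 -0.0026  0.091 ]
side pin latch_tab 0.81 [347.8 185.1] [ 0.4611 -0.0567  0.091 ]
side pin sample_box 0.64 [331.6 202.6] [ 0.5282 -0.1285  0.    ]
side pin sample_box 0.21 [340.3 216.1] [ 0.4745 -0.0404  0.    ]
side pin mount 0.9 [341.5 223.1] [0.4582 0.0037 0.    ]
6.4833 [0.5074 0.1709 0.1914] [[-0.9927  0.121   0.0001]
 [ 0.121   0.9927  0.0001]
 [-0.0001  0.0001 -1.    ]]
```

View pics/w1.png

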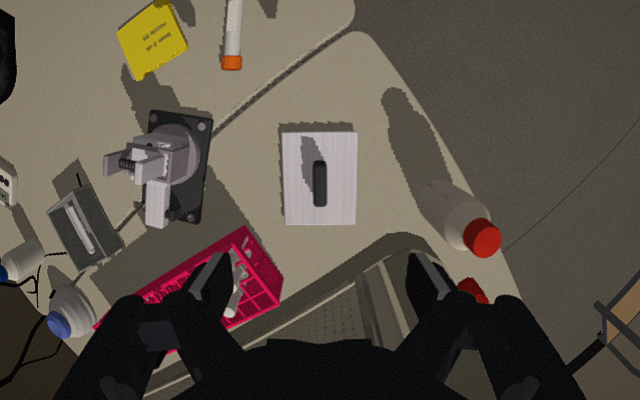

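The wrist view shows the cover from (282,130) to (357,225), with its bar at (320,182) and nothing in the way of the fingers. I'll descend onto the bar.

apply_moves(
  motion=[
    [[0,-0.01,0.1],0],
    [[-0.01,-0.02,0.2],0],
    [[-0.02,-0.03,0.3],0],
    [[-0.02,-0.035,0.4],0],
    [[-0.02,-0.035,0.5],0],
    [[-0.02,-0.035,0.6],0],
    [[-0.02,-0.035,0.7],0],
    [[-0.02,-0.035,0.8],0],
  ],
)

```text
time: 7.15
tool_pos: [0.5087, 0.1678, 0.1264]
orientation: [[-0.993, 0.121, -0.0], [0.121, 0.993, -0.0], [0.0, -0.0, -1.0]]
force: [0.6, -0.8, 0.2]
width: 0.085
finger_force: 0.0
```

apply_moves(
  motion=[
    [[0,0,0.1],0],
    [[0,0,0.2],0],
    [[0,0,0.3],0],
    [[0,0,0.4],0],
    [[0,0,0.5],0],
    [[0,0,0.6],0],
    [[0,0,0.7],0],
    [[0,0,0.8],0],
  ],
)

```text
time: 7.82
tool_pos: [0.5088, 0.1677, 0.0625]
orientation: [[-0.993, 0.121, 0.0], [0.121, 0.993, 0.0], [-0.0, 0.0, -1.0]]
force: [-0.1, 0.4, 0.1]
width: 0.0856
finger_force: 0.0
```

apply_moves(
  motion=[
    [[0,0,0.1],0],
    [[0,0,0.2],0],
    [[0,0,0.3],0],
    [[0,0,0.4],0],
    [[0,0,0.5],0],
    [[0,0,0.55],0],
    [[0,0,0.58],0],
    [[0,0,0.58],0],
  ],
)

```text
time: 8.48
tool_pos: [0.5085, 0.1676, 0.0164]
orientation: [[-0.993, 0.121, -0.001], [0.121, 0.993, -0.0], [0.001, -0.0, -1.0]]
force: [-0.2, 0.2, -0.5]
width: 0.0854
finger_force: 0.0
```

apply_moves(
  motion=[
    [[0,0,0],0],
    [[0,0,0],0],
    [[0,0,0],0],
    [[0,0,0],0],
    [[0,0,0],0],
    [[0,0,0],0],
    [[0,0,0],0],
    [[0,0,0],0],
  ],
  jaw=1,
)

```text
time: 9.15
tool_pos: [0.509, 0.1679, 0.0173]
orientation: [[-0.993, 0.121, 0.001], [0.121, 0.993, 0.0], [-0.001, 0.0, -1.0]]
force: [-0.7, -1.0, 4.9]
width: 0.0129
finger_force: 59.4
```

apply_moves(
  motion=[
    [[0,0,-0.05],0],
    [[0,0,-0.15],0],
    [[0,0,-0.3],0],
    [[0,0,-0.45],0],
    [[0,0,-0.6],0],
    [[0,0,-0.75],0],
    [[0,0,-0.88],0],
    [[0,0,-1],0],
  ],
)

```text
time: 9.82
tool_pos: [0.5087, 0.1677, 0.0981]
orientation: [[-0.993, 0.121, 0.0], [0.121, 0.993, 0.0], [-0.0, 0.0, -1.0]]
force: [0.6, 1.3, -1.8]
width: 0.0128
finger_force: 58.7
```

apply_moves(
  motion=[
    [[0,0,-0.15],0],
    [[0,0,-0.3],0],
    [[0,0,-0.45],0],
    [[0,0,-0.6],0],
    [[0,0,-0.75],0],
    [[0,0,-0.88],0],
    [[0,0,-1],0],
    [[0,0,-1],0],
  ],
)

```text
time: 10.48
tool_pos: [0.5097, 0.1681, 0.1789]
orientation: [[-0.993, 0.121, 0.003], [0.121, 0.993, 0.001], [-0.002, 0.001, -1.0]]
force: [0.2, -0.7, -1.5]
width: 0.0131
finger_force: 58.7
```

apply_moves(
  motion=[
    [[-0.01,-0.05,0],0],
    [[-0.03,-0.15,0],0],
    [[-0.05,-0.27,0],0],
    [[-0.07,-0.4,0],0],
    [[-0.09,-0.5,0],0],
    [[-0.11,-0.6,0],0],
    [[-0.13,-0.7,0],0],
    [[-0.15,-0.8,0],0],
  ],
)

```text
time: 11.15
tool_pos: [0.5129, 0.1017, 0.1769]
orientation: [[-0.993, 0.122, -0.0], [0.122, 0.993, 0.0], [0.0, 0.0, -1.0]]
force: [1.1, 0.9, -1.3]
width: 0.0129
finger_force: 58.7
```

apply_moves(
  motion=[
    [[-0.02,-0.1,0],0],
    [[-0.04,-0.2,0],0],
    [[-0.06,-0.3,0],0],
    [[-0.08,-0.4,0],0],
    [[-0.1,-0.5,0],0],
    [[-0.12,-0.6,0],0],
    [[-0.15,-0.7,0],0],
    [[-0.15,-0.8,0],0],
  ],
)

```text
time: 11.82
tool_pos: [0.5174, 0.0369, 0.177]
orientation: [[-0.993, 0.122, 0.0], [0.122, 0.993, -0.0], [-0.0, 0.0, -1.0]]
force: [0.1, 0.0, -1.4]
width: 0.0132
finger_force: 58.7
```

Run:
```python
from look import *
look("wrist",[("sample_box",.04),("cover",0.1536)],[("sample_box",0),("cover",.1536)],"w2")
o=arm.observe();print(o["time"],o["tool_pos"],o["orientation"],o["width"],o["force"])
```

```text
wrist cut sample_box 0.69 [151.8 218.4] [  0.5263  -0.1547 100.3285 100.012  -73.0707]
wrist cut cover 0.66 [317.4 212.8] [  0.5256   0.0354 115.8113  89.7626  -6.8882]
wrist pin sample_box 0.86 [156.4 211.9] [ 0.5307 -0.1633  0.    ]
wrist pin cover 0.55 [315.7 244. ] [0.5213 0.0338 0.1536]
wrist pin cover 0.27 [525.4 182.9] [0.4992 0.1743 0.1536]
12.0667 [0.517  0.0382 0.1769] [[-0.9926  0.121   0.    ]
 [ 0.121   0.9926  0.0004]
 [ 0.      0.0004 -1.    ]] 0.012951522356435355 [ 0.0171  0.8225 -1.8864]
```

View pics/w2.png

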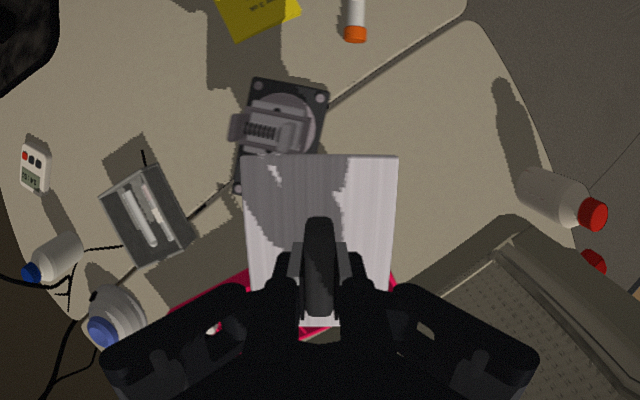

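The wrist view shows the cover held square to the tool, front plate edge on row 155, with the box at about (150,215). One more step closer, with the roll, then I'll measure the box from the rim.

apply_moves(
  motion=[
    [[-0.02,-0.1,0],-0.01],
    [[-0.04,-0.2,0],-0.02],
    [[-0.06,-0.3,0],-0.03],
    [[-0.08,-0.4,0],-0.04],
    [[-0.1,-0.5,0],-0.05],
    [[-0.12,-0.6,0],-0.06],
    [[-0.14,-0.7,0],-0.065],
    [[-0.14,-0.7,0],-0.065],
  ],
)

```text
time: 12.73
tool_pos: [0.5214, -0.0203, 0.1769]
orientation: [[-0.959, -0.283, 0.0], [-0.283, 0.959, -0.001], [0.0, -0.0, -1.0]]
force: [0.0, -0.7, -1.5]
width: 0.0127
finger_force: 58.6
```

Run:
```python
from look import *
s=look("wrist",[("sample_box",.04)],[("sample_box",0)],"w3")
look("top",[("sample_box",.04)],[("sample_box",0)])
look("side",[],[("sample_box",0),("mount",0),("coupler_grip",.091),("latch_tab",.091)])
o=arm.observe();print(o["time"],o["tool_pos"],o["orientation"])
cv2.imwrite("pics/w3c.png",cv2.resize(s["image"][100:340,60:380,::-1],None,fx=2.5,fy=2.5,interpolation=2))
```

```text
wrist cut sample_box 0.8 [185.9 155.2] [ 0.5279 -0.1593 99.5402 88.8861 16.8224]
wrist pin sample_box 0.82 [193.1 154.1] [ 0.5316 -0.1632  0.    ]
top cut sample_box 0.8 [354.6 206. ] [  0.5266  -0.1616 103.3957  79.2253  16.3708]
top pin sample_box 0.64 [353.5 204.5] [ 0.5321 -0.1611  0.    ]
side pin sample_box 0.8 [333.7 198.2] [ 0.533  -0.1665  0.    ]
side pin sample_box 0.55 [303.  181.1] [ 0.6828 -0.2826 -0.    ]
side pin mount 0.75 [342.1 226. ] [0.4516 0.0209 0.    ]
side pin coupler_grip 0.91 [342.5 193.6] [0.4566 0.0135 0.091 ]
side pin coupler_grip 0.39 [336.9 178.8] [ 0.5053 -0.0974  0.091 ]
13.2833 [ 0.5213 -0.0189  0.1769] [[-0.9591 -0.283   0.    ]
 [-0.283   0.9591  0.0001]
 [-0.      0.     -1.    ]]
```

View pics/w3c.png

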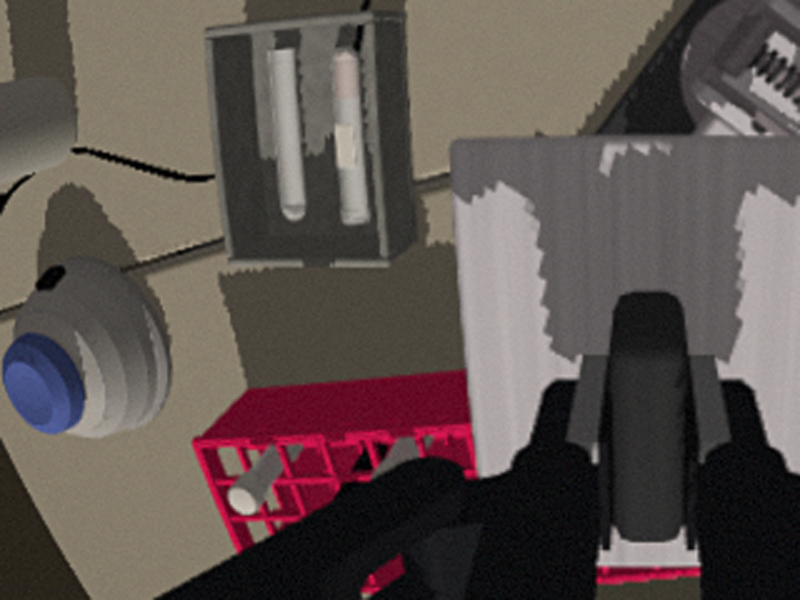

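The wrist crop shows the box rim corners near crop (208,30), (378,17), (388,262) and (229,263), and the cover's front-left plate corner at (452,141). I'll check these against the known sizes.

Run:
```python
from look import *
s=arm.snapshot("wrist")
f=lambda c,z:atz(s,(c[0]/2.5+60,c[1]/2.5+100),z,True)[:2]
C=[f(c,.04) for c in((208,30),(378,17),(388,262),(229,263))]
for i in range(4):
    d=C[(i+1)%4]-C[i];print(C[i],np.linalg.norm(d),np.degrees(np.arctan2(d[1],d[0])))
print("centre",np.mean(C,0))
o=arm.observe();R=np.array(o["orientation"]);p=np.array(o["tool_pos"])
for z in(.1715,.1735):
    for c in((452,141),(620,136),(465,300)):
        q=np.append(f(c,z),z);print(z,"cover in tool",R.T@(q-p))
```

```text
[ 0.4931 -0.2116] 0.0755550388319807 105.31930216078835
[ 0.4732 -0.1387] 0.0953429657957252 15.049904973929717
[ 0.5652 -0.114 ] 0.07428165258532579 -73.0080970756743
[ 0.5869 -0.185 ] 0.09751382663952778 -164.17729629047471
centre [ 0.5296 -0.1623]
0.1715 cover in tool [ 0.0511 -0.0397  0.0054]
0.1715 cover in tool [ 0.0517 -0.0062  0.0054]
0.1715 cover in tool [ 0.0176 -0.0391  0.0054]
0.1735 cover in tool [ 0.0514 -0.0392  0.0034]
0.1735 cover in tool [ 0.0519 -0.0062  0.0034]
0.1735 cover in tool [ 0.0184 -0.0386  0.0034]
```

Run:
```python
import cv2
a=cv2.imread("pics/w3.png")[96:216,130:240];cv2.imwrite("pics/w3d.png",cv2.resize(a,None,fx=5,fy=5,interpolation=2))
```

```text
(no output)
```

View pics/w3d.png

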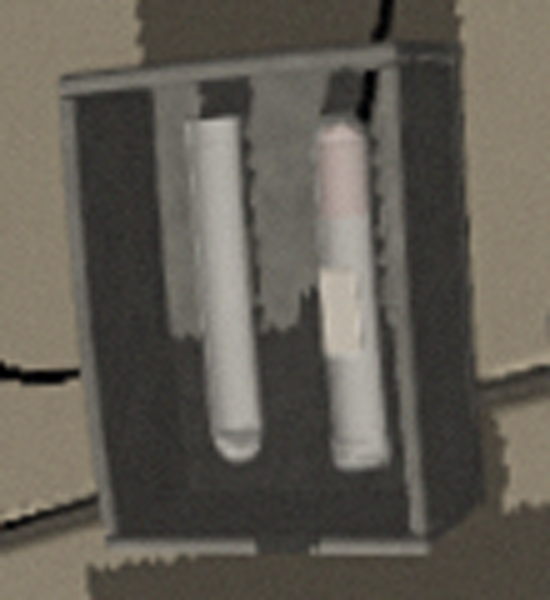

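Run:
```python
from look import *
s=arm.snapshot("wrist")
f=lambda c,z:atz(s,(c[0]/5+129.6,c[1]/5+95.6),z,True)[:2]
C=[f(c,.04) for c in((60,77),(398,46),(430,553),(106,553))]
for i in range(4):
    d=C[(i+1)%4]-C[i];print(C[i],np.linalg.norm(d),np.degrees(np.arctan2(d[1],d[0])))
print("centre",np.mean(C,0));print(arm.observe()["tool_pos"],arm.observe()["time"])
```

```text
[ 0.4925 -0.2139] 0.07551803498454628 105.92938514500506
[ 0.4718 -0.1412] 0.0987966624591269 16.390617354157946
[ 0.5665 -0.1134] 0.07579478772129618 -73.27678653952535
[ 0.5883 -0.186 ] 0.0998449429160167 -163.76886806293362
centre [ 0.5298 -0.1636]
[ 0.5214 -0.0191  0.1769] 13.3833
```

apply_moves(
  motion=[
    [[0.03,-0.11,0],0],
    [[0.06,-0.22,0],0],
    [[0.09,-0.33,0],0],
    [[0.12,-0.44,0],0],
    [[0.14,-0.55,0],0],
    [[0.17,-0.66,0],0],
    [[0.19,-0.77,0],0],
    [[0.21,-0.88,0],0],
  ],
)

```text
time: 14.05
tool_pos: [0.5252, -0.0926, 0.1769]
orientation: [[-0.959, -0.282, 0.0], [-0.282, 0.959, 0.0], [-0.0, 0.0, -1.0]]
force: [-0.3, -0.3, -1.5]
width: 0.0127
finger_force: 58.6
```

apply_moves(
  motion=[
    [[0.03,-0.11,0],0],
    [[0.06,-0.22,0],0],
    [[0.09,-0.33,0],0],
    [[0.12,-0.48,0.05],0],
    [[0.14,-0.6,0.1],0],
    [[0.17,-0.75,0.2],0],
    [[0.21,-0.87,0.3],0],
    [[0.21,-0.87,0.4],0],
  ],
)

```text
time: 14.72
tool_pos: [0.5283, -0.1659, 0.1443]
orientation: [[-0.96, -0.28, -0.0], [-0.28, 0.96, -0.001], [0.0, -0.001, -1.0]]
force: [0.2, 0.3, -2.0]
width: 0.0129
finger_force: 58.7
```

apply_moves(
  motion=[
    [[0,0,0.15],0],
    [[0,0,0.3],0],
    [[0,0,0.45],0],
    [[0,0,0.6],0],
    [[0,0,0.75],0],
    [[0,0,0.9],0],
    [[0,0,1],0],
    [[0,0,1],0],
  ],
)

```text
time: 15.38
tool_pos: [0.5275, -0.1622, 0.063]
orientation: [[-0.959, -0.283, -0.003], [-0.283, 0.959, 0.001], [0.003, 0.002, -1.0]]
force: [-0.2, 0.5, -0.8]
width: 0.0128
finger_force: 58.6
```

Run:
```python
from look import *
s=look("side",[],[("sample_box",0),("cover",.0485)])
cv2.imwrite("pics/s4.png",cv2.resize(s["image"][150:250,270:400,::-1],None,fx=6,fy=6,interpolation=2))
o=arm.observe();print(o["time"],o["tool_pos"],o["orientation"],o["force"])
```

```text
side pin sample_box 0.54 [332.6 198.5] [ 0.5355 -0.1626  0.    ]
side pin cover 0.73 [334.2 186.1] [ 0.5271 -0.1468  0.0485]
side pin cover 0.65 [332.9 197.8] [ 0.5017 -0.0509  0.0485]
15.5333 [ 0.529  -0.1629  0.0652] [[-0.9591 -0.2829  0.0004]
 [-0.2829  0.9591  0.0001]
 [-0.0004 -0.0001 -1.    ]] [-0.9861  0.0463 -1.7971]
```

View pics/s4.png

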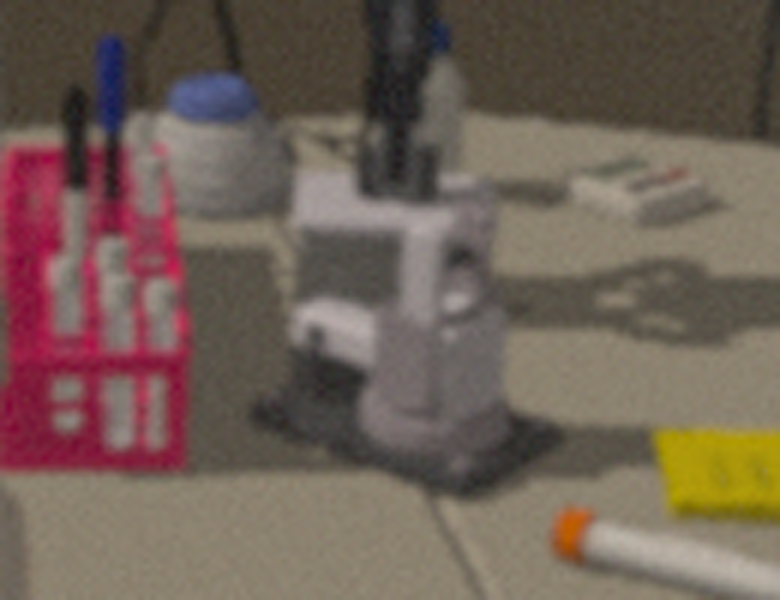

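The side view shows the cover hovering level just above the box, behind the coupler. Lowering slowly.

apply_moves(
  motion=[
    [[0,0,0.03],0],
    [[0,0,0.06],0],
    [[0,0,0.09],0],
    [[0,0,0.12],0],
    [[0,0,0.14],0],
    [[0,0,0.16],0],
    [[0,0,0.18],0],
    [[0,0,0.18],0],
  ],
)

```text
time: 16.2
tool_pos: [0.5287, -0.1629, 0.0512]
orientation: [[-0.959, -0.283, 0.0], [-0.283, 0.959, 0.0], [-0.0, 0.0, -1.0]]
force: [-4.3, 1.2, 10.6]
width: 0.013
finger_force: 60.3
```

apply_moves(
  motion=[
    [[0,0,0.01],0],
    [[0,0,0.01],0],
    [[0,0,0.01],0],
    [[0,0,0.01],0],
    [[0,0,0.01],0],
    [[0,0,0.01],0],
    [[0,0,0.01],0],
    [[0,0,0.01],0],
  ],
)

```text
time: 16.87
tool_pos: [0.5287, -0.163, 0.0512]
orientation: [[-0.959, -0.283, 0.001], [-0.283, 0.959, 0.0], [-0.001, 0.0, -1.0]]
force: [-7.1, 1.7, 20.2]
width: 0.0128
finger_force: 61.8
```

Run:
```python
from look import *
s=look("wrist",[("cover",.045)],[],"w5")
o=arm.observe();print(o["time"],o["tool_pos"],o["orientation"],o["force"],o["wrist_torque"])
cv2.imwrite("pics/w5c.png",cv2.resize(s["image"][100:340,200:440,::-1],None,fx=2.5,fy=2.5,interpolation=2))
```

```text
wrist cut cover 0.9 [316.7 216.2] [  0.5288  -0.1641 103.7842  80.6547  16.4674]
16.9667 [ 0.5287 -0.163   0.0512] [[-0.9592 -0.2826  0.0006]
 [-0.2826  0.9592  0.0003]
 [-0.0006  0.0001 -1.    ]] [-7.9098  2.0478 19.871 ] [0.4559 1.4902 0.0494]
```

View pics/w5c.png

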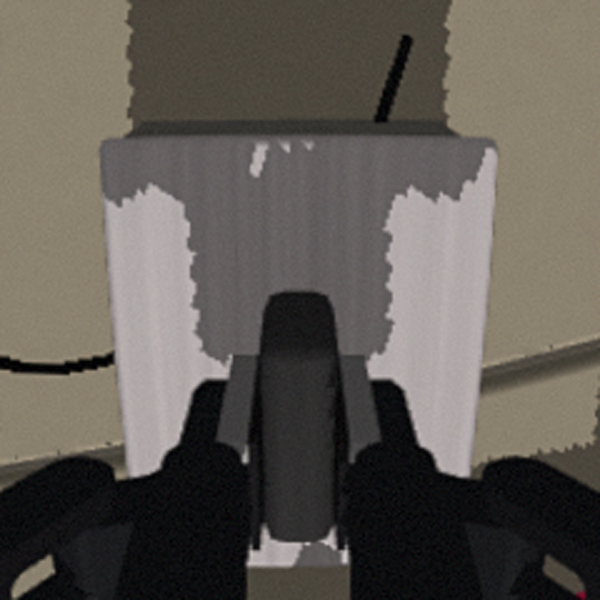

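The plate sits square on the rim: its measured size fits a top at z = 45 mm, and the yaw is 16.47°. Z stops under a 20 N push, so the cover is seated. Releasing.

apply_moves(
  motion=[
    [[0,0,-0.01],0],
    [[0,0,-0.01],0],
    [[0,0,-0.01],0],
    [[0,0,-0.01],0],
    [[0,0,-0.01],0],
    [[0,0,-0.01],0],
    [[0,0,-0.01],0],
    [[0,0,-0.01],0],
  ],
  jaw=-1,
)

```text
time: 17.63
tool_pos: [0.5287, -0.1629, 0.0504]
orientation: [[-0.959, -0.283, -0.0], [-0.283, 0.959, 0.0], [0.0, 0.0, -1.0]]
force: [-0.6, 0.8, -0.5]
width: 0.0854
finger_force: 0.0
```

apply_moves(
  motion=[
    [[0,0,-0.05],0],
    [[0,0,-0.15],0],
    [[0,0,-0.3],0],
    [[0,0,-0.45],0],
    [[0,0,-0.6],0],
    [[0,0,-0.75],0],
    [[0,0,-0.9],0],
    [[0,0,-1],0],
  ],
)

```text
time: 18.3
tool_pos: [0.5293, -0.1632, 0.1324]
orientation: [[-0.959, -0.283, 0.002], [-0.283, 0.959, -0.0], [-0.002, -0.001, -1.0]]
force: [0.3, -0.5, 0.0]
width: 0.0853
finger_force: 0.0
```

apply_moves(
  motion=[
    [[0,0,-0.15],0],
    [[0,0,-0.3],0],
    [[0,0,-0.45],0],
    [[0,0,-0.6],0],
    [[0,0,-0.75],0],
    [[0,0,-0.9],0],
    [[0,0,-1],0],
    [[0,0,-1],0],
  ],
)

```text
time: 18.97
tool_pos: [0.5296, -0.1632, 0.2125]
orientation: [[-0.959, -0.283, 0.003], [-0.283, 0.959, -0.001], [-0.003, -0.001, -1.0]]
force: [-1.1, 0.1, -0.3]
width: 0.0856
finger_force: 0.0
```

Run:
```python
from look import *
s=look("wrist",[("cover",.045),("mount",.012)],[("cover_grip",.06),("coupler_grip",.091),("latch_tab",.091),("coupler",.024),("mount",0)],"w6")
o=arm.observe();print(o["time"],o["tool_pos"],o["orientation"])
```

```text
wrist cut cover 0.61 [317.3 177.2] [  0.5301  -0.1642 104.8489  80.6719  16.4937]
wrist cut mount 0.69 [447.1 161.6] [  0.4711  -0.005  125.8429  75.9396 -20.8286]
wrist pin cover_grip 0.68 [319.  185.2] [ 0.53   -0.1644  0.06  ]
wrist pin coupler_grip 0.56 [505.7 172.8] [0.4559 0.007  0.091 ]
wrist pin latch_tab 0.65 [492.5 159.6] [ 0.4491 -0.0139  0.091 ]
wrist pin coupler 0.72 [477.  161.7] [0.4562 0.009  0.024 ]
wrist pin mount 0.65 [467.6 155.7] [0.4534 0.0068 0.    ]
wrist pin mount 0.62 [570.5 265.4] [0.5509 0.2965 0.    ]
19.3667 [ 0.5284 -0.1629  0.2099] [[-0.9592 -0.2827 -0.001 ]
 [-0.2827  0.9592  0.0002]
 [ 0.0009  0.0005 -1.    ]]
```

View pics/w6.png

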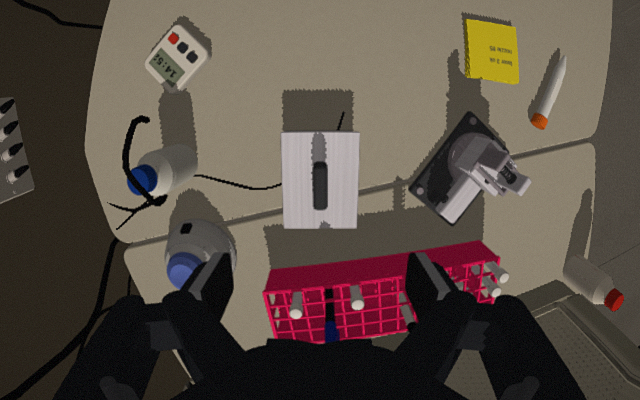

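The cover is seated and free, with the bar at (320,185). The coupler is at about (470,180), its tongue pointing toward lower left in the image. Its position estimates agree on (0.454, 0.007) and yaw −20.9°. Moving over it.

apply_moves(
  motion=[
    [[0.01,0.09,0],0],
    [[0.02,0.19,0],0],
    [[0.03,0.29,0],0],
    [[0.05,0.39,0],0],
    [[0.06,0.49,0],0],
    [[0.07,0.58,0],0],
    [[0.08,0.68,0],0],
    [[0.09,0.77,0],0],
  ],
)

```text
time: 20.03
tool_pos: [0.5041, -0.105, 0.2106]
orientation: [[-0.959, -0.283, 0.0], [-0.283, 0.959, 0.0], [-0.0, 0.0, -1.0]]
force: [0.4, 0.0, 0.2]
width: 0.0854
finger_force: 0.0
```

apply_moves(
  motion=[
    [[0.01,0.09,0],0],
    [[0.02,0.19,0],0],
    [[0.03,0.29,0],0],
    [[0.05,0.39,0],0],
    [[0.06,0.49,0],0],
    [[0.07,0.58,0],0],
    [[0.08,0.68,0],0],
    [[0.09,0.77,0],0],
  ],
)

```text
time: 20.7
tool_pos: [0.4797, -0.0481, 0.2105]
orientation: [[-0.959, -0.283, 0.0], [-0.283, 0.959, 0.0], [-0.0, 0.0, -1.0]]
force: [-0.1, -0.1, -0.0]
width: 0.0857
finger_force: 0.0
```

apply_moves(
  motion=[
    [[0.01,0.09,0],0.015],
    [[0.02,0.19,0],0.03],
    [[0.03,0.29,0],0.045],
    [[0.05,0.39,0],0.06],
    [[0.06,0.49,0],0.075],
    [[0.07,0.58,0],0.09],
    [[0.1,0.77,0],0.104],
    [[0.1,0.77,0],0.104],
  ],
)

```text
time: 21.37
tool_pos: [0.4539, 0.0105, 0.2104]
orientation: [[-0.933, 0.361, -0.001], [0.361, 0.933, 0.001], [0.001, 0.001, -1.0]]
force: [-0.3, 0.5, 0.1]
width: 0.0853
finger_force: 0.0
```

Run:
```python
from look import *
s=look("wrist",[("mount",.012),("coupler",.069)],[("coupler_grip",.091),("latch_tab",.091),("coupler",.024),("mount",0),("ball_top",.061)])
look("top",[("mount",.012)],[("mount",0)])
o=arm.observe();print(o["time"],o["tool_pos"],o["orientation"],o["qpos"])
cv2.imwrite("pics/w7c.png",cv2.resize(s["image"][90:290,210:430,::-1],None,fx=3,fy=3,interpolation=2))
```

```text
wrist cut mount 0.84 [319.3 160.4] [  0.4721   0.0009 127.4956  80.6676 -19.5155]
wrist cut coupler 0.89 [313.6 198.1] [  0.4729  -0.0008  93.4867  59.1066 -21.2013]
wrist pin coupler_grip 0.71 [315.9 197.4] [0.4557 0.0065 0.091 ]
wrist pin latch_tab 0.55 [287.9 199.5] [ 0.4485 -0.0174  0.091 ]
wrist pin coupler 0.61 [316.1 182.6] [0.4577 0.0054 0.024 ]
21.9167 [0.455  0.0077 0.2105] [[-0.9334  0.3588 -0.    ]
 [ 0.3588  0.9334 -0.    ]
 [ 0.     -0.     -1.    ]] [-0.2771  0.1767  0.1658  2.0073 -0.0354  0.9603  1.1103]
```

View pics/w7c.png

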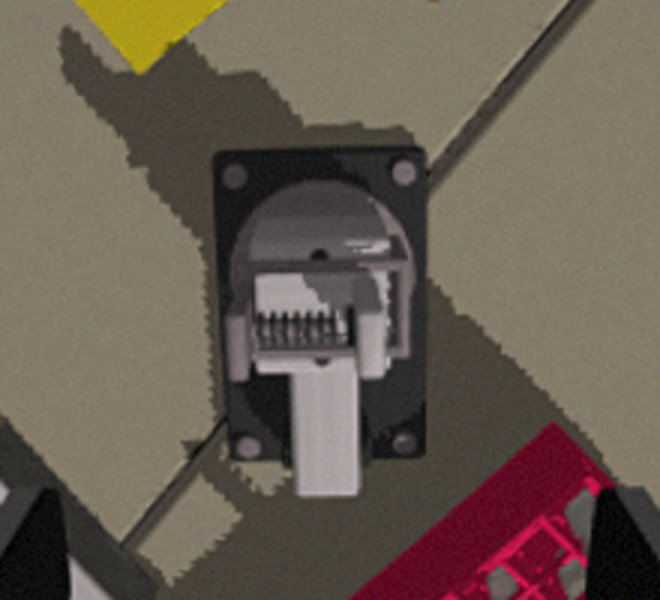

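The crop shows the tab's outer edge at column ~228 and the post's at ~387, with plate ends near row 378. I'll compute their positions in the tool frame.

Run:
```python
from look import *
s=arm.snapshot("wrist");o=arm.observe();R=np.array(o["orientation"]);p=np.array(o["tool_pos"])
f=lambda c,z:R.T@(atz(s,(c[0]/3+210,c[1]/3+90),z,True)-p)
for n,c,z in(("tab end",(230,380),.111),("post end",(387,377),.111),("tongue L",(298,495),.06),("tongue R",(358,495),.06),("base TL",(213,152),.012),("base TR",(427,150),.012),("base BL",(233,458),.012),("base BR",(424,457),.012)): print(n,f(c,z))
```

```text
tab end [-0.0143 -0.0275  0.0995]
post end [-0.0134  0.0162  0.0995]
tongue L [-0.0756 -0.0107  0.1505]
tongue R [-0.0756  0.0105  0.1505]
base TL [ 0.0396 -0.0426  0.1985]
base TR [0.0403 0.0364 0.1985]
base BL [-0.0831 -0.0385  0.1985]
base BR [-0.0826  0.0388  0.1985]
```

apply_moves(
  motion=[
    [[-0.02,0,0.1],0],
    [[-0.04,0,0.2],0],
    [[-0.05,0,0.3],0],
    [[-0.05,0,0.42],0],
    [[-0.05,0,0.54],0],
    [[-0.05,0,0.66],0],
    [[-0.05,0,0.76],0],
    [[-0.05,0,0.84],0],
  ],
)

```text
time: 22.63
tool_pos: [0.4583, 0.0065, 0.1421]
orientation: [[-0.934, 0.359, -0.001], [0.359, 0.934, -0.0], [0.001, -0.001, -1.0]]
force: [-0.3, -0.8, -0.1]
width: 0.0853
finger_force: 0.0
```

apply_moves(
  motion=[
    [[0,0,0.1],0],
    [[0,0,0.2],0],
    [[0,0,0.32],0],
    [[0,0,0.44],0],
    [[0,0,0.56],0],
    [[0,0,0.68],0],
    [[0,0,0.78],0],
    [[0,0,0.83],0],
  ],
)

```text
time: 23.3
tool_pos: [0.4582, 0.0065, 0.0756]
orientation: [[-0.934, 0.359, -0.001], [0.359, 0.934, -0.0], [0.001, -0.001, -1.0]]
force: [0.5, 0.6, 0.1]
width: 0.0854
finger_force: 0.0
```

apply_moves(
  motion=[
    [[0,0,0],0],
    [[0,0,0],0],
    [[0,0,0],0],
    [[0,0,0],0],
    [[0,0,0],0],
    [[0,0,0],0],
    [[0,0,0],0],
    [[0,0,0],0],
  ],
  jaw=1,
)

```text
time: 23.97
tool_pos: [0.4598, 0.0072, 0.0781]
orientation: [[-0.934, 0.358, 0.003], [0.358, 0.934, 0.001], [-0.002, 0.002, -1.0]]
force: [-0.7, 2.3, 9.7]
width: 0.0305
finger_force: 58.4
```

Run:
```python
from look import *
look("side",[],[("coupler",.024),("coupler_grip",.091)])
o=arm.observe();print(o["time"],o["tool_pos"],o["force"],o["wrist_torque"],o["width"],o["finger_force"])
```

```text
side pin coupler 0.85 [340.4 216.7] [0.4591 0.0152 0.024 ]
side pin coupler 0.44 [334.1 190. ] [ 0.5357 -0.1767  0.024 ]
side pin coupler_grip 0.87 [342.7 195.2] [0.4529 0.0247 0.091 ]
24.1167 [0.4598 0.0072 0.0781] [-1.5162  1.5624  9.8953] [ 0.2285  0.4039 -0.0348] 0.03038112340933816 58.36315155029297
```

apply_moves(
  motion=[
    [[0,0,-0.02],0],
    [[0,0,-0.04],0],
    [[0,0,-0.06],0],
    [[0,0,-0.08],0],
    [[0,0,-0.1],0],
    [[0,0,-0.12],0],
    [[0,0,-0.14],0],
    [[0,0,-0.16],0],
  ],
)

```text
time: 24.78
tool_pos: [0.4587, 0.0065, 0.0898]
orientation: [[-0.934, 0.359, -0.0], [0.359, 0.934, 0.0], [0.0, -0.0, -1.0]]
force: [-0.6, -0.1, -3.0]
width: 0.0301
finger_force: 59.4
```

apply_moves(
  motion=[
    [[0,0,-0.05],0],
    [[0,0,-0.1],0],
    [[0,0,-0.16],0],
    [[0,0,-0.22],0],
    [[0,0,-0.3],0],
    [[0,0,-0.38],0],
    [[0,0,-0.46],0],
    [[0,0,-0.54],0],
  ],
)

```text
time: 25.45
tool_pos: [0.4588, 0.0065, 0.1337]
orientation: [[-0.933, 0.359, 0.0], [0.359, 0.933, 0.0], [-0.0, 0.0, -1.0]]
force: [0.4, -0.6, -3.8]
width: 0.0306
finger_force: 59.4
```

apply_moves(
  motion=[
    [[0,0,-0.08],0],
    [[0,0,-0.16],0],
    [[0,0,-0.24],0],
    [[0,0,-0.32],0],
    [[0,0,-0.4],0],
    [[0,0,-0.48],0],
    [[0,0,-0.54],0],
    [[0,0,-0.54],0],
  ],
)

```text
time: 26.12
tool_pos: [0.4593, 0.0066, 0.1772]
orientation: [[-0.933, 0.359, 0.002], [0.359, 0.933, 0.0], [-0.001, 0.001, -1.0]]
force: [-0.2, -0.1, -2.6]
width: 0.0299
finger_force: 59.4
```

apply_moves(
  motion=[
    [[0,0,0],0],
    [[0,0,0],0],
    [[0,0,0],0],
    [[0,0,0],0],
    [[0,0,0],0],
    [[0,0,0],0],
    [[0,0,0],0],
    [[0,0,0],0],
  ],
)

```text
time: 26.78
tool_pos: [0.4587, 0.0065, 0.1761]
orientation: [[-0.933, 0.359, -0.0], [0.359, 0.933, -0.0], [0.0, -0.0, -1.0]]
force: [-0.4, 0.2, -2.9]
width: 0.0304
finger_force: 59.4
```

Run:
```python
from look import *
S=[look("side",[],[],"s8"),look("top",[("cover",.045)],[])]
for n in("coupler","coupler_grip","ball_top","cover","cover_grip"):
    R=[]
    for s,c in zip(S,("side","top")):
        p=arm.pinpoint(n,c)
        if p: print(n,c,np.round(p[0]["centre"],1),round(p[0]["confidence"],2));R.append(ray(s,p[0]["centre"]))
    if len(R)==2: print(*tri(R))
w=look("wrist",[("coupler",.17)],[("coupler",.124),("coupler_grip",.191)],"w8")
o=arm.observe();print(o["time"],o["tool_pos"],o["force"],o["wrist_torque"],o["width"],o["finger_force"])
```

```text
top cut cover 0.93 [355.3 205.6] [  0.5268  -0.1622 106.1719  81.9036  16.3277]
coupler side [344.9 181.9] 0.85
coupler_grip side [346.  159.2] 0.66
ball_top side [343.6 206. ] 0.61
cover side [333.5 187.9] 0.59
cover top [355.9 204.1] 0.56
[ 0.5314 -0.1624  0.0363] [0.0022592586819964165, 0.002259258681996407]
cover_grip side [334.1 176. ] 0.67
cover_grip top [353.7 202.5] 0.98
[ 0.5293 -0.1516  0.0797] [0.0007287499171148288, 0.0007287499171148588]
wrist cut coupler 0.66 [324.6 241.9] [  0.4702   0.0099  91.5065  61.5341 -20.8797]
wrist pin coupler_grip 0.85 [313.7 260.9] [0.4536 0.0054 0.191 ]
27.6333 [0.4587 0.0065 0.1761] [-0.8615 -0.2931 -2.3176] [-0.1006  0.0099  0.0366] 0.03050865458587741 59.41320776939392
```

The coupler is free and held: the wrist carries about 3 N, the ball top now shows, yaw is unchanged, and the cover is still seated. Handing in.

```bash
python3 -c "
from station import arm
print(arm.finish_job())"
```

```text
the job is handed in; nothing more can be done
None
```

The cover is seated on the sample box and released. The coupler is held level about 10 cm above its ball, with the latch drawn judging by the pinch width; the job is handed in at about 28 s, and no verdict came back.

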